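# Fit the guide plate and thread the probe rod through both guides

### The job

Take the blue guide plate by its upright tab, keep it flat and slide it, tab trailing, into the slot at the open front of the probe stand until it is fully home against the back stop, and let go of it. Then lift the probe rod by its orange handle out of the parking tube and thread it straight down through the stand's upper guide and on through the hole in the plate; finish while still holding the rod there by its handle, upright, with its tip about 2 cm below the underside of the plate, so that its brass collar stays clear of the upper guide. Leave the two bottles and the timer where they stand.

Things in the scene. Friction and masses are not known exactly. Their poses are not given: they have to be found in the camera images.
- guide_stand: fixed aluminium probe stand, dark base 96 mm wide and 8 mm thick, 135 mm high. Origin on the bench, below the common axis of the guides; z up; +x is the way the plate slides in, from the open front (-x) to the back stop and the column (x = 49 to 71 mm, as high as the arm).
- slot (a point): on the guide axis, level with the slot's ledges (top 60 mm above bench), stand's axes. The slot is 63 mm wide (y) between cheeks at x = -35 to 35 mm, mouth flared from x = -48 mm; plate rests on the ledges, under lips with underside 11 mm and top 17 mm above this point; lips leave |y| < 24 mm open. Back stop face at x = 35 mm, where the plate's front edge ends up.
- upper_guide (a point): centre of the top mouth of the upper guide hole (12 mm diameter, chamfered, 12 mm deep, vertical), 135 mm above the bench, in the 36 mm wide arm over the slot; axes as the stand
- plate_grip (a point): on the loose blue guide plate: place to grip its upright tab (10 mm thick along y, 25 mm long along x, top 56 mm above the underside). This point is the middle of the tab, 40 mm above the plate's underside, 52.5 mm behind (-x of) the hole. Axes as the plate, z up. It starts flat on the bench.
- plate_hole (a point): centre of the top of the plate's hole (14 mm diameter, chamfered), 6 mm above the underside. Plate 60 mm (y) x 100 mm (x) x 6 mm, about 60 g; front edge, which goes first into the slot, 35 mm ahead (+x) of the hole. With the plate home this point is on the guide axis, 66 mm above the bench.
- rod_grip (a point): middle of the orange handle (round, 16 mm diameter, 61 mm long) of the loose probe rod, 156 mm above its tip, about 60 g; z up along the rod. It starts upright, hanging by its collar on a fixed white parking tube (27 mm outside, 13 mm bore, 135 mm high, 80 mm square base): lift it straight up over 120 mm to free it.
- rod_tip (a point): tip of the probe rod: steel shaft 9 mm in diameter, its last 7 mm tapering to 4 mm; the brass collar (24 mm diameter, 5 mm thick) has its underside 120 mm above the tip
- amber_bottle: bystander: amber reagent bottle with white cap, 45 mm diameter, 91 mm high, origin at the centre of its underside
- white_bottle: bystander: white reagent bottle with red cap, 45 mm diameter, 91 mm high, origin at the centre of its underside
- lab_timer: bystander: white bench timer lying flat, 60 x 66 x 15 mm, origin at the centre of its underside
- guide_plate: the loose blue guide plate as a whole; origin at the centre of the hole at the plate's underside, axes as plate_hole
- probe_rod: the loose probe rod as a whole; origin at its tip, z along the rod towards the handle
Mind the look-alikes: they are no part of the job. Of the things shaped like the guide_stand, the aluminium one is meant.

How it is judged:
By the outcome, as a careful person would: the job done as asked, in the order asked, and still so for the second after the job is handed in, while the arm keeps its last pose, push and grip.
It also fails if it takes over 61 s, if anything falls off the work surface, if the arm or the gripper's body presses on something with over 40 N, if the wrist force passes 120 N, or if a joint passes its speed limit or range.

### The arm

A 6-joint arm with a two-finger parallel gripper is mounted at the origin on a cart in front of the work surface, level with it; the furniture and walls round the work are solid. World frame = base frame: x ahead of the robot, y to its left, z up, the work surface at z = 0. Lengths are in m, angles in rad, forces in N, time in s.
With the tool pointing down it reaches from about 0.4 to 0.825 m from the base axis. Payload 7 kg.
Tool frame: the origin (TCP) lies midway between the tips of the shut fingers; the grasp point (between the pads) lies hold_point_z behind it (hold_point_z is the distance from the TCP to the grasp point, in m); z points along the fingers, y is the line along which they close (so a half turn about z gives the same grasp; the last joint's range is limited). The gripper opens to 88 mm and grips with 3 to 60 N. Pads are 19 mm wide; open, the fingers measure 130 mm over their backs; the gripper's body (78 mm by 193 mm) begins 47 mm behind the grasp point.
Start: joints at [-0.82, 0.359, 0.012, 0, -1.224, -0.288], TCP at [0.301, -0.604, 0.227] pointing down, gripper open.
Joint ranges: [-3.07, 3.07], [-1.43, 2.12], [-1.02, 1.25], [-3.03, 1.67], [-3.05, -0], [-3.03, 3.03]. Speed limits (rad/s): [2.39, 2.39, 3.01, 3.14, 3.14, 3.14].

### API

Orientations are given as [roll, pitch, yaw] about the fixed x, y, z axes, in that order (R = Rz(yaw) Ry(pitch) Rx(roll)).
In Python, from station import * gives the robot as it stands.
- The arm moves only by the tool apply_moves, never from a script. Its argument "steps" is a list of rows, each an object with "translation": the shift along the world's x, y, z scaled (see below), a list of three; "rotation": the turn, a rotation vector about the world's x, y, z scaled (see below), a list of three. A call has exactly 10 rows; each row is the pose to reach, as a shift and turn from the pose commanded when the call began; what a row does not reach only later rows make up. The controller multiplies each number of a shift by 250 mm and each number of a turn by 30 degrees. A row lasts 1/12 s, in which the tool goes at most 41.7 mm and 7.16 degrees, less where a joint would pass 70% of its speed; a pose out of reach is approached as far as the arm can. A call with a number of a shift or a turn outside -1 to 1 is refused whole. A call with a gripper value outside its range is refused whole. "jaw" is the closure, from -1 (fully open) to 1 (shut), so that 0 is half open, set as the call begins (left out, the last holds). The fingers move at their own pace and stop on an object; "newtons" is the grip in N (left out, the last holds). Time passes only in rows, so rows that repeat a pose let the fingers close, or fill a call up. It gives the time, the measured TCP pose, the force, the opening and the grip force at its end, in the units of the state.
- get_state(): the state, without advancing time (a new reading comes with each control period).
- grab_frame(name): name is "side" or "top"; returns the picture (400x640x3 uint8, blue, green, red); there is no depth.
- camera_model(name): a dict with "fx", "fy", "cx", "cy" (pixels), "k1" (the pictures are not rectified: a ray, as slopes to the right and down, at radius r is drawn at 1 + k1 r^2 times it, then the intrinsics apply), "xyz" and "rotation" of the camera in the world. Camera axes: x right, y down, z forward; pixel columns grow to the right and rows downward; lengths in m; the calibration is good to about 2 mm. A picture is of the moment at which its call begins. camera_model takes no time and is no camera call.
- job_done(): hands the job in; it is judged then, once.
The state is a dict: "t": time; "q": joint angles; "qd": joint speeds; "joint_efforts": joint torques, N m; "eef_pos": TCP position; "ee_rot": TCP orientation; "force": force on the tool from outside, world axes, zero at the start; "moment": the same for the moment, N m; "width": finger opening in m; "gripper_force": force on a finger pad.
Only numpy, scipy, OpenCV 4.12 (cv2) and the standard library are available. Lean on these libraries where they do the work, as an engineer would, in place of code of your own. Each camera call takes 0.05 s, during which the arm holds its last target. There are 200 camera calls.

## Working session

There is one attempt and no reset: what is moved stays moved. The work goes in short steps, Python scripts to look and compute and a tool call to move; the robot and the scene stay as the last step left them, time stands still between calls to the robot, and variables do not carry over. Pictures are saved under pics/ and viewed, at most 10 in all, crops included, and the job is handed in when it is done.

Besides the shell and the picture viewer there is one more tool, called after ">>>" as name(argument=value, ...), one argument or row to a line, values as JSON. apply_moves: Moves the arm, as the interface text tells. Shifts and turns lie within -1 to 1; 1 stands for 250 mm of shift or 30 degrees of turn. Its arguments: {"type":"object","properties":{"steps":{"type":"array"},"jaw":{"type":"number"},"newtons":{"type":"number"}},"required":["steps"]}

```bash
mkdir -p pics; ls; python3 - <<'E'
from station import *
import cv2
s=get_state()
print({k:s[k] for k in s})
for n in("side","top"):
    cv2.imwrite(f"pics/{n}0.png",grab_frame(n)); print(n,camera_model(n))
E
```

```text
pics
{'t': 0.0, 'q': array([-8.19921419e-01,  3.59390972e-01,  1.10593378e-02, -3.61872613e-04,
       -1.22406280e+00, -2.88095454e-01]), 'qd': array([ 0.00028115, -0.00015787, -0.00045224, -0.00046869,  0.00040017,
       -0.00096083]), 'joint_efforts': array([-1.03990391e-05, -5.82719350e+01,  2.93053436e+01,  6.99719712e+00,
        6.72708979e-03, -2.02061574e-04]), 'eef_pos': array([ 0.30111056, -0.60358171,  0.22561812]), 'ee_rot': array([ 3.13996374e+00, -1.27950149e-04, -2.67893634e+00]), 'force': array([ 0.74723528,  0.18158209, -0.70705427]), 'moment': array([-0.03240418,  0.00783191, -0.01316613]), 'gripper_force': 0.0, 'width': 0.08780714363495203}
side {'fx': 377.17275702502377, 'fy': 377.17275702502377, 'cx': 319.79120735730794, 'cy': 201.8181852939092, 'k1': -0.06266878193320502, 'xyz': array([ 0.05298812, -0.6911623 ,  0.61115363]), 'rotation': array([-2.05802629e+00,  6.88392459e-04, -5.65753522e-01])}
top {'fx': 404.49997362672525, 'fy': 404.49997362672525, 'cx': 317.1768414621116, 'cy': 200.95800473134898, 'k1': -0.04675199123366538, 'xyz': array([0.44014135, 0.05427088, 1.21572334]), 'rotation': array([-3.04398501,  0.00829377, -1.5944679 ])}
```

View pics/top0.png

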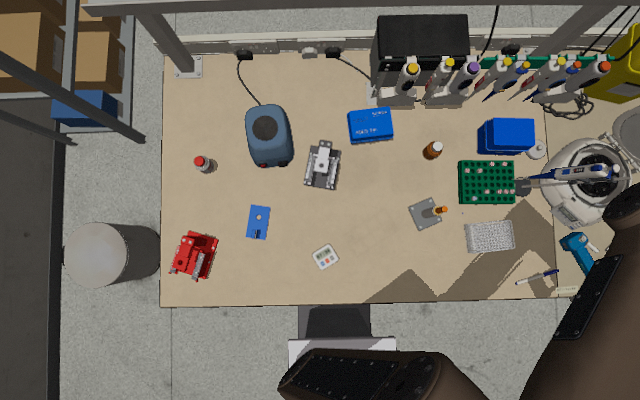

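View pics/side0.png

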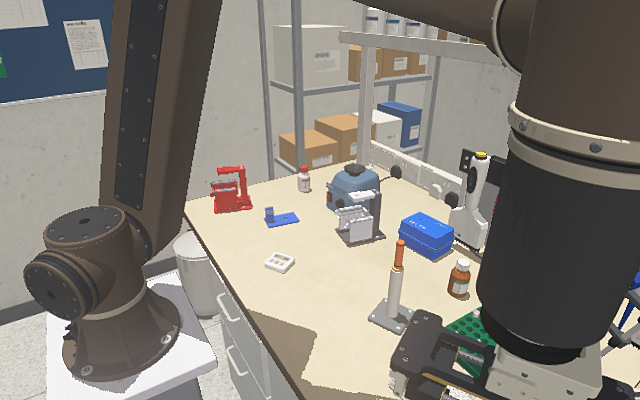

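Top view: blue plate at (257,222) with its tab near (257,234). Aluminium stand at (322,165), red look-alike stand at (193,256). Rod in its tube at (430,212), timer at (325,256), amber bottle at (432,150), white bottle at (204,164).

Possible confusions: for the plate, the blue boxes at (370,125) and (505,135); for the stand, the red one at (193,256); for the rod, the pipettes on the rack at about (410,75) to (600,70) and the amber bottle at (432,150). I choose plate (257,222), stand (322,165) and rod (438,210), and check these in a close crop.

```bash
cat > h.py <<'E'
import numpy as np, cv2
from scipy.spatial.transform import Rotation as R
from station import *
def cam(n):
    c=camera_model(n); K=np.array([[c['fx'],0,c['cx']],[0,c['fy'],c['cy']],[0,0,1]])
    r=np.array(c['rotation'])
    return K,np.array([c['k1'],0,0,0.]),R.from_euler('xyz',r).as_matrix(),np.array(c['xyz'])
def ray(n,p):
    K,D,M,o=cam(n)
    x=(np.array(p,float)-K[:2,2])/K[0,0]; u=x.copy()
    for _ in range(20): u=x/(1+D[0]*(u@u))
    return o,M@np.r_[u,1]
def on(n,p,z):
    o,d=ray(n,p); return o+d*(z-o[2])/d[2]
def proj(n,P):
    K,D,M,o=cam(n); c=M.T@(np.array(P)-o); u=c[:2]/c[2]; return K[:2,2]+K[0,0]*u*(1+D[0]*(u@u))
def tri(p,q):
    o,d=ray('top',p); a,e=ray('side',q); s=np.linalg.lstsq(np.c_[d,-e],a-o,rcond=None)[0]
    A,B=o+s[0]*d,a+s[1]*e; return (A+B)/2,np.linalg.norm(A-B)
def blobs(n,img,lo,hi,box,amin=8):
    x0,y0,x1,y1=box; m=cv2.inRange(cv2.cvtColor(img[y0:y1,x0:x1],cv2.COLOR_BGR2HSV),lo,hi)
    k,l,st,ce=cv2.connectedComponentsWithStats(m)
    return [(st[i,4],ce[i]+[x0,y0],np.argwhere(l==i)[:,::-1]+[x0,y0]) for i in range(1,k) if st[i,4]>=amin]
E
python3 - <<'E'
from h import *
t=cv2.imread('pics/top0.png'); s=cv2.imread('pics/side0.png')
a=cv2.resize(t[130:250,235:345],None,fx=5,fy=5,interpolation=2)[:600,:400+150]
b=cv2.resize(s[185:245,255:390],(0,0),fx=5,fy=5,interpolation=2)
cv2.imwrite('pics/ctop.png',a)
for n,img,box in(('top',t,(235,195,280,250)),('side',s,(255,195,310,235))):
    for A,c,p in blobs(n,img,(100,120,60),(125,255,255),box):
        r=cv2.minAreaRect(p.astype(np.float32)); print(n,A,c,r,cv2.boxPoints(r).round(1).tolist())
        if n=='top': print([on('top',q,.006)[:2].round(4) for q in cv2.boxPoints(r)])
for n,img,box in(('top',t,(400,190,460,235)),('side',s,(380,230,415,280))):
    for A,c,p in blobs(n,img,(5,150,100),(18,255,255),box):
        print('rod',n,A,c,p.min(0),p.max(0))
print('reach check top cam look', on('top',(317,201),0), proj('side',[.3,-.6,.227]))
E
```

```text
top 589 [257.65025467 221.65025467] ((257.7162170410156, 221.70269775390625), (19.399080276489258, 32.386600494384766), 9.462321281433105) [[245.5, 236.10000610351562], [250.8000030517578, 204.10000610351562], [269.8999938964844, 207.3000030517578], [264.6000061035156, 239.3000030517578]]
[array([0.4586, 0.2783]), array([0.5541, 0.2615]), array([0.5431, 0.2039]), array([0.4478, 0.221 ])]
side 15 [268.73333333 207.8       ] ((268.5577392578125, 207.78846740722656), (1.7650452852249146, 7.0601806640625), 78.69007110595703) [[264.8999938964844, 207.60000610351562], [271.79998779296875, 206.1999969482422], [272.20001220703125, 208.0], [265.29998779296875, 209.3000030517578]]
side 249 [283.53012048 219.48995984] ((282.1341247558594, 219.29266357421875), (10.127239227294922, 31.149991989135742), 77.90524291992188) [[265.79998779296875, 217.60000610351562], [296.29998779296875, 211.10000610351562], [298.3999938964844, 221.0], [268.0, 227.5]]
rod top 32 [443.96875 208.875  ] [440 206] [447 212]
rod side 33 [400.39393939 242.03030303] [397 240] [404 244]
rod side 126 [398.78571429 255.46031746] [395 246] [403 265]
rod side 9 [397.11111111 267.11111111] [394 266] [400 268]
reach check top cam look [0.55927861 0.0620704  0.        ] [478.60662545 441.4819909 ]
```

View pics/ctop.png

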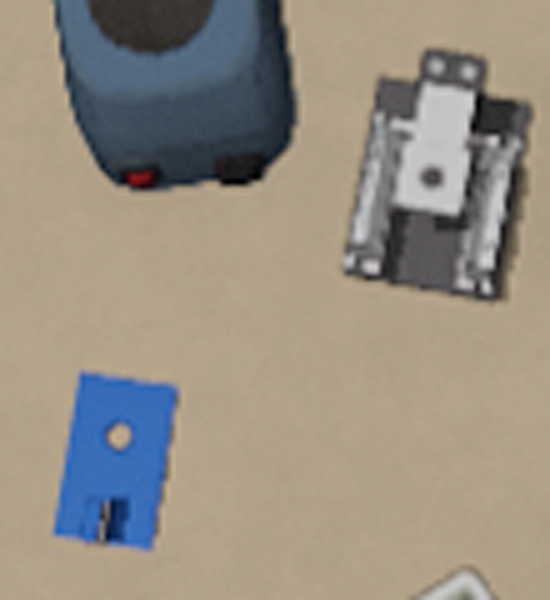

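```bash
python3 - <<'E'
import station; print([n for n in dir(station) if not n.startswith('__')])
from h import *
print('hold', globals().get('hold_point_z'))
c=lambda x,y:((x+.5)/5-.5+235,(y+.5)/5-.5+130)
ang=lambda a,b:np.degrees(np.arctan2(*(b-a)[1::-1])).round(1)
P=lambda x,y,z:on('top',c(x,y),z)
print('hole',P(118,435,.006))
g=P(432,178,.135);print('guide',g)
k=P(453,68,.135);print('col',ang(g,k),np.linalg.norm(k-g))
bl=[P(*q,.008) for q in((345,272),(380,77),(530,103),(503,299))]
print([b.round(4) for b in bl],ang(bl[0],bl[1]),ang(bl[3],bl[2]),ang(bl[3],bl[0])-90,ang(bl[2],bl[1])-90)
print('arm',ang(P(397,205,.135),P(420,85,.135)),ang(P(463,212,.135),P(475,88,.135)),np.linalg.norm(P(397,205,.135)-P(463,212,.135)))
# plate edges
print('plate',[P(*q,.006).round(4) for q in((81,372),(178,386),(152,549),(54,535))])
print('rod top',on('top',(444.8,208.6),.2),on('top',(443.97,208.9),.18),'side',on('side',(399.2,252.5),.171),on('side',(400.4,241.5),.2))
t=cv2.imread('pics/top0.png'); s=cv2.imread('pics/side0.png')
im=np.vstack([cv2.resize(t[190:235,400:460],(480,360),interpolation=2),cv2.resize(s[235:275,370:450],(480,240),interpolation=2)])
cv2.imwrite('pics/rod.png',im)
E
```

```text
['Unreachable', 'camera_model', 'get_state', 'grab_frame', 'hold_point_z', 'job_done']
hold 0.0188
hole [0.51599092 0.2395301  0.006     ]
guide [0.64319645 0.04806969 0.135     ]
col -12.1 0.06188204603968253
[array([0.6109, 0.1012, 0.008 ]), array([0.7302, 0.0775, 0.008 ]), array([ 0.7118, -0.0133,  0.008 ]), array([0.5922, 0.0065, 0.008 ])] -11.2 -9.4 -11.200000000000003 -11.5
arm -12.0 -7.0 0.035906462193636614
plate [array([0.5545, 0.2615, 0.006 ]), array([0.5446, 0.2031, 0.006 ]), array([0.4474, 0.2199, 0.006 ]), array([0.457 , 0.2785, 0.006 ])]
rod top [ 0.51251601 -0.26120625  0.2       ] [ 0.51322118 -0.26522669  0.18      ] side [ 0.51590032 -0.25699335  0.171     ] [ 0.51266884 -0.25964064  0.2       ]
```

View pics/rod.png

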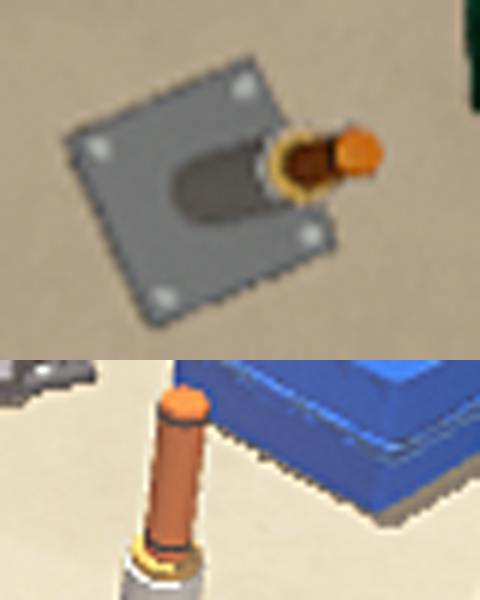

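Crop: the handle top is at (444.4,208.5) in the top view, and the crops confirm the plate (tab at its near end), the aluminium stand and the rod. Measured: plate hole (0.516,0.239), yaw -9.8°; guide (0.643,0.048), yaw about -11.2°; rod (0.5125,-0.2605). The sizes agree with those given, so I am moving to the tab.

>>> apply_moves(
  steps=[
    {"translation": [0.04, 0.1, 0.1], "rotation": [0, 0, -0.06]},
    {"translation": [0.1, 0.22, 0.2], "rotation": [0, 0, -0.15]},
    {"translation": [0.16, 0.36, 0.3], "rotation": [0, 0, -0.25]},
    {"translation": [0.22, 0.5, 0.3], "rotation": [0, 0, -0.35]},
    {"translation": [0.28, 0.65, 0.3], "rotation": [0, 0, -0.45]},
    {"translation": [0.34, 0.8, 0.3], "rotation": [0, 0, -0.55]},
    {"translation": [0.4, 0.95, 0.3], "rotation": [0, 0, -0.6]},
    {"translation": [0.42, 1, 0.3], "rotation": [0, 0, -0.6]},
    {"translation": [0.42, 1, 0.3], "rotation": [0, 0, -0.6]},
    {"translation": [0.42, 1, 0.3], "rotation": [0, 0, -0.6]},
  ],
  jaw=-1,
)

```text
t: 0.93
eef_pos: [0.4067, -0.3531, 0.3016]
ee_rot: [-3.142, 0.0, -2.991]
force: [-0.1, -0.4, 0.0]
width: 0.0878
gripper_force: 0.0
```

>>> apply_moves(
  steps=[
    {"translation": [0.06, 0.15, 0], "rotation": [0, 0, -0.1]},
    {"translation": [0.1, 0.3, 0], "rotation": [0, 0, -0.2]},
    {"translation": [0.14, 0.45, 0], "rotation": [0, 0, -0.3]},
    {"translation": [0.18, 0.6, 0], "rotation": [0, 0, -0.4]},
    {"translation": [0.2, 0.75, 0], "rotation": [0, 0, -0.5]},
    {"translation": [0.2, 0.9, 0], "rotation": [0, 0, -0.61]},
    {"translation": [0.2, 1, 0], "rotation": [0, 0, -0.61]},
    {"translation": [0.2, 1, 0], "rotation": [0, 0, -0.61]},
    {"translation": [0.2, 1, 0], "rotation": [0, 0, -0.61]},
    {"translation": [0.2, 1, 0], "rotation": [0, 0, -0.61]},
  ],
)

```text
t: 1.77
eef_pos: [0.4564, -0.1047, 0.3014]
ee_rot: [-3.141, -0.0, 2.971]
force: [0.5, -0.5, 0.4]
width: 0.0877
gripper_force: 0.0
```

>>> apply_moves(
  steps=[
    {"translation": [0, 0.15, 0], "rotation": [0, 0, 0]},
    {"translation": [0, 0.3, 0], "rotation": [0, 0, 0]},
    {"translation": [0, 0.45, -0.05], "rotation": [0, 0, 0]},
    {"translation": [0, 0.6, -0.1], "rotation": [0, 0, 0]},
    {"translation": [0, 0.75, -0.2], "rotation": [0, 0, 0]},
    {"translation": [0, 0.9, -0.3], "rotation": [0, 0, 0]},
    {"translation": [0, 1, -0.4], "rotation": [0, 0, 0]},
    {"translation": [0, 1, -0.5], "rotation": [0, 0, 0]},
    {"translation": [0, 1, -0.5], "rotation": [0, 0, 0]},
    {"translation": [0, 1, -0.5], "rotation": [0, 0, 0]},
  ],
)

```text
t: 2.6
eef_pos: [0.4562, 0.1445, 0.1758]
ee_rot: [-3.138, -0.002, 2.97]
force: [0.9, 0.2, 1.6]
width: 0.0878
gripper_force: 0.0
```

>>> apply_moves(
  steps=[
    {"translation": [0.032, 0.15, 0], "rotation": [0, 0, 0]},
    {"translation": [0.032, 0.3, 0], "rotation": [0, 0, 0]},
    {"translation": [0.032, 0.414, -0.05], "rotation": [0, 0, 0]},
    {"translation": [0.032, 0.414, -0.15], "rotation": [0, 0, 0]},
    {"translation": [0.032, 0.414, -0.25], "rotation": [0, 0, 0]},
    {"translation": [0.032, 0.414, -0.35], "rotation": [0, 0, 0]},
    {"translation": [0.032, 0.414, -0.45], "rotation": [0, 0, 0]},
    {"translation": [0.032, 0.414, -0.55], "rotation": [0, 0, 0]},
    {"translation": [0.032, 0.414, -0.6], "rotation": [0, 0, 0]},
    {"translation": [0.032, 0.414, -0.61], "rotation": [0, 0, 0]},
  ],
)

```text
t: 3.43
eef_pos: [0.4652, 0.2479, 0.0235]
ee_rot: [-3.14, -0.001, 2.969]
force: [-0.9, 0.7, 0.9]
width: 0.0876
gripper_force: 0.0
```

```bash
python3 - <<'E'
from h import *
t=grab_frame('top'); s=grab_frame('side')
u,v=proj('side',[.4643,.248,.04]).astype(int); a,b=proj('top',[.4643,.248,.04]).astype(int); print(u,v,a,b,get_state()['eef_pos'])
cv2.imwrite('pics/g.png',np.hstack([cv2.resize(t[b-45:b+35,a-40:a+40],(400,400)),cv2.resize(s[v-40:v+40,u-40:u+40],(400,400))]))
E
```

```text
269 211 253 233 [0.465785  0.2490715 0.0251691]
```

View pics/g.png

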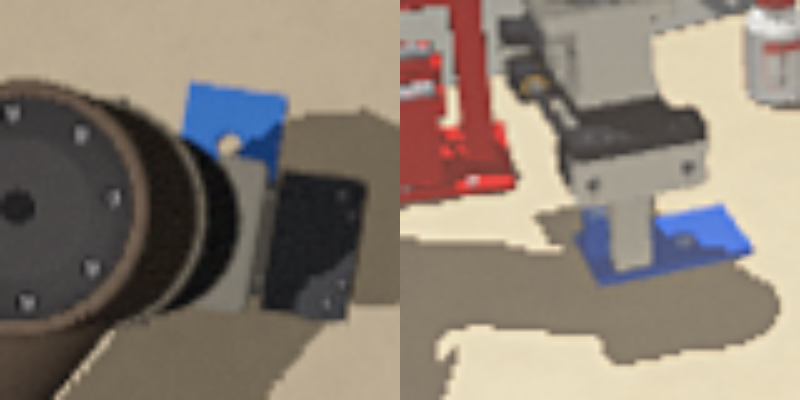

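The finger in the side view (crop 630,235) stands alongside the tab, and the plate is undisturbed. Closing.

>>> apply_moves(
  steps=[
    {"translation": [0, 0, 0], "rotation": [0, 0, 0]},
    {"translation": [0, 0, 0], "rotation": [0, 0, 0]},
    {"translation": [0, 0, 0], "rotation": [0, 0, 0]},
    {"translation": [0, 0, 0], "rotation": [0, 0, 0]},
    {"translation": [0, 0, 0], "rotation": [0, 0, 0]},
    {"translation": [0, 0, 0], "rotation": [0, 0, 0]},
    {"translation": [0, 0, 0], "rotation": [0, 0, 0]},
    {"translation": [0, 0, 0], "rotation": [0, 0, 0]},
    {"translation": [0, 0, 0], "rotation": [0, 0, 0]},
    {"translation": [0, 0, 0], "rotation": [0, 0, 0]},
  ],
  jaw=1,
  newtons=35,
)

```text
t: 4.37
eef_pos: [0.4643, 0.2495, 0.024]
ee_rot: [-3.141, -0.0, 2.971]
force: [-0.1, -0.4, 0.3]
width: 0.0261
gripper_force: 0.0
```

>>> apply_moves(
  steps=[
    {"translation": [0, 0, 0], "rotation": [0, 0, 0]},
    {"translation": [0, 0, 0], "rotation": [0, 0, 0]},
    {"translation": [0, 0, 0], "rotation": [0, 0, 0]},
    {"translation": [0, 0, 0], "rotation": [0, 0, 0]},
    {"translation": [0, 0, 0], "rotation": [0, 0, 0]},
    {"translation": [0, 0, 0.03], "rotation": [0, 0, 0]},
    {"translation": [0, 0, 0.08], "rotation": [0, 0, 0]},
    {"translation": [0, 0, 0.14], "rotation": [0, 0, 0]},
    {"translation": [0, 0, 0.2], "rotation": [0, 0, 0]},
    {"translation": [0, 0, 0.25], "rotation": [0, 0, 0]},
  ],
)

```text
t: 5.2
eef_pos: [0.4645, 0.2496, 0.088]
ee_rot: [3.141, 0.0, 2.971]
force: [0.2, -0.9, -1.2]
width: 0.0096
gripper_force: 35.0
```

>>> apply_moves(
  steps=[
    {"translation": [0.005, -0.03, 0.0], "rotation": [0, 0, 0]},
    {"translation": [0.015, -0.1, 0.0], "rotation": [0, 0, -0.01]},
    {"translation": [0.03, -0.2, 0.0], "rotation": [0, 0, -0.02]},
    {"translation": [0.045, -0.32, 0.0], "rotation": [0, 0, -0.03]},
    {"translation": [0.06, -0.44, 0.0], "rotation": [0, 0, -0.04]},
    {"translation": [0.075, -0.54, 0.0], "rotation": [0, 0, -0.047]},
    {"translation": [0.09, -0.62, 0.0], "rotation": [0, 0, -0.047]},
    {"translation": [0.096, -0.67, 0.0], "rotation": [0, 0, -0.047]},
    {"translation": [0.096, -0.682, 0.0], "rotation": [0, 0, -0.047]},
    {"translation": [0.096, -0.682, 0.0], "rotation": [0, 0, -0.047]},
  ],
)

```text
t: 6.03
eef_pos: [0.4881, 0.0782, 0.0864]
ee_rot: [-3.141, -0.0, 2.945]
force: [0.2, 0.1, -0.7]
width: 0.0101
gripper_force: 35.0
```

```bash
python3 - <<'E'
from h import *
t=grab_frame('top'); s=grab_frame('side')
cv2.imwrite('pics/t1.png',t);cv2.imwrite('pics/s1.png',s)
for n,im,box in(('top',t,(270,150,335,230)),('side',s,(300,180,360,240))):
    for A,c,p in blobs(n,im,(100,120,60),(125,255,255),box,30): print(n,A,c,p.min(0),p.max(0))
print(get_state()['eef_pos'])
cv2.imwrite('pics/p1.png',np.hstack([cv2.resize(t[140:220,275:355],(400,400),interpolation=2),cv2.resize(s[175:255,300:380],(400,400),interpolation=2)]))
E
```

```text
side 177 [324.14124294 223.        ] [302 216] [336 233]
[0.48836251 0.07939837 0.08652886]
```

View pics/p1.png

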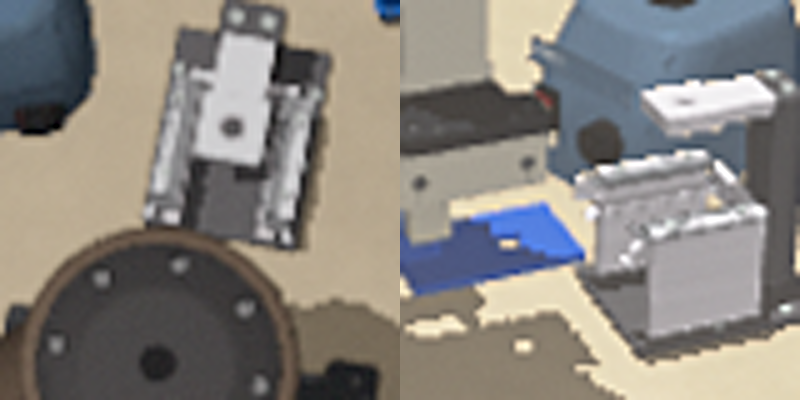

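```bash
python3 - <<'E'
from h import *
c=lambda x,y:((x-400+.5)/5-.5+300,(y+.5)/5-.5+175)
print('guide side',on('side',c(684,100),.135))
for n,q in dict(hole=(509,243),fl=(545,204),fr=(583,251)).items(): print(n,on('side',c(*q),.0685).round(4))
u=np.array([.981,-.194]); v=np.array([.194,.981])
for h in([.540,.0685],):
    for d in((0,0),(.035,.03),(.035,-.03)): print(np.array(h)+d[0]*u+d[1]*v)
print(tri((321.0,165.2),c(684,100)))
E
```

```text
guide side [0.64401042 0.04905764 0.135     ]
hole [0.5375 0.0642 0.0685]
fl [0.5783 0.0896 0.0685]
fr [0.5673 0.0351 0.0685]
[0.54   0.0685]
[0.580155 0.09114 ]
[0.568515 0.03228 ]
(array([0.64312226, 0.04804021, 0.13566642]), np.float64(0.00012034235923477964))
```

Both views agree on the guide (0.643,0.048,0.1357). The plate's front corners lie within 2 mm of where they should be, with yaw -11.4°. Sliding in.

>>> apply_moves(
  steps=[
    {"translation": [0.02, -0.004, 0], "rotation": [0, 0, 0]},
    {"translation": [0.04, -0.008, 0], "rotation": [0, 0, 0]},
    {"translation": [0.06, -0.012, 0], "rotation": [0, 0, 0]},
    {"translation": [0.08, -0.016, 0], "rotation": [0, 0, 0]},
    {"translation": [0.1, -0.02, 0], "rotation": [0, 0, 0]},
    {"translation": [0.12, -0.024, 0], "rotation": [0, 0, 0]},
    {"translation": [0.14, -0.028, 0], "rotation": [0, 0, 0]},
    {"translation": [0.16, -0.032, 0], "rotation": [0, 0, 0]},
    {"translation": [0.18, -0.036, 0], "rotation": [0, 0, 0]},
    {"translation": [0.2, -0.04, 0], "rotation": [0, 0, 0]},
  ],
)

```text
t: 6.97
eef_pos: [0.5388, 0.0688, 0.0865]
ee_rot: [-3.142, -0.0, 2.946]
force: [0.1, 0.6, -1.3]
width: 0.0099
gripper_force: 35.0
```

>>> apply_moves(
  steps=[
    {"translation": [0.018, -0.0035, 0], "rotation": [0, 0, 0]},
    {"translation": [0.036, -0.007, 0], "rotation": [0, 0, 0]},
    {"translation": [0.054, -0.0105, 0], "rotation": [0, 0, 0]},
    {"translation": [0.072, -0.014, 0], "rotation": [0, 0, 0]},
    {"translation": [0.09, -0.018, 0], "rotation": [0, 0, 0]},
    {"translation": [0.108, -0.021, 0], "rotation": [0, 0, 0]},
    {"translation": [0.126, -0.025, 0], "rotation": [0, 0, 0]},
    {"translation": [0.144, -0.028, 0], "rotation": [0, 0, 0]},
    {"translation": [0.16, -0.031, 0], "rotation": [0, 0, 0]},
    {"translation": [0.172, -0.034, 0], "rotation": [0, 0, 0]},
  ],
)

```text
t: 7.8
eef_pos: [0.5818, 0.0604, 0.0865]
ee_rot: [-3.142, 0.0, 2.946]
force: [-0.2, -1.1, -0.8]
width: 0.0097
gripper_force: 35.0
```

>>> apply_moves(
  steps=[
    {"translation": [0.005, -0.001, 0], "rotation": [0, 0, 0]},
    {"translation": [0.01, -0.002, 0], "rotation": [0, 0, 0]},
    {"translation": [0.015, -0.003, 0], "rotation": [0, 0, 0]},
    {"translation": [0.02, -0.004, -0.002], "rotation": [0, 0, 0]},
    {"translation": [0.025, -0.005, -0.004], "rotation": [0, 0, 0]},
    {"translation": [0.03, -0.006, -0.005], "rotation": [0, 0, 0]},
    {"translation": [0.034, -0.007, -0.006], "rotation": [0, 0, 0]},
    {"translation": [0.037, -0.007, -0.007], "rotation": [0, 0, 0]},
    {"translation": [0.04, -0.008, -0.008], "rotation": [0, 0, 0]},
    {"translation": [0.04, -0.008, -0.008], "rotation": [0, 0, 0]},
  ],
  newtons=20,
)

```text
t: 8.63
eef_pos: [0.5914, 0.0585, 0.0845]
ee_rot: [-3.142, -0.0, 2.946]
force: [-1.1, -0.1, -0.5]
width: 0.0098
gripper_force: 20.0
```

>>> apply_moves(
  steps=[
    {"translation": [0.002, 0, 0], "rotation": [0, 0, 0]},
    {"translation": [0.004, -0.001, 0], "rotation": [0, 0, 0]},
    {"translation": [0.006, -0.001, 0], "rotation": [0, 0, 0]},
    {"translation": [0.008, -0.002, 0], "rotation": [0, 0, 0]},
    {"translation": [0.01, -0.002, 0], "rotation": [0, 0, 0]},
    {"translation": [0.012, -0.002, 0], "rotation": [0, 0, 0]},
    {"translation": [0.012, -0.002, 0], "rotation": [0, 0, 0]},
    {"translation": [0.012, -0.002, 0], "rotation": [0, 0, 0]},
    {"translation": [0.012, -0.002, 0], "rotation": [0, 0, 0]},
    {"translation": [0.012, -0.002, 0], "rotation": [0, 0, 0]},
  ],
)

```text
t: 9.47
eef_pos: [0.5927, 0.058, 0.0843]
ee_rot: [-3.141, -0.003, 2.946]
force: [-7.1, 2.6, 2.5]
width: 0.0101
gripper_force: 20.0
```

>>> apply_moves(
  steps=[
    {"translation": [0.002, 0, 0], "rotation": [0, 0, 0]},
    {"translation": [0.004, -0.001, -0.001], "rotation": [0, 0, 0]},
    {"translation": [0.006, -0.001, -0.002], "rotation": [0, 0, 0]},
    {"translation": [0.006, -0.001, -0.003], "rotation": [0, 0, 0]},
    {"translation": [0.006, -0.001, -0.003], "rotation": [0, 0, 0]},
    {"translation": [0.006, -0.001, -0.003], "rotation": [0, 0, 0]},
    {"translation": [0.006, -0.001, -0.003], "rotation": [0, 0, 0]},
    {"translation": [0.006, -0.001, -0.003], "rotation": [0, 0, 0]},
    {"translation": [0.006, -0.001, -0.003], "rotation": [0, 0, 0]},
    {"translation": [0.006, -0.001, -0.003], "rotation": [0, 0, 0]},
  ],
)

```text
t: 10.3
eef_pos: [0.5927, 0.0579, 0.084]
ee_rot: [-3.141, -0.005, 2.946]
force: [-14.8, 5.9, 11.3]
width: 0.0098
gripper_force: 20.0
```

```bash
python3 - <<'E'
from h import *
s=grab_frame('side'); print(get_state()['force'])
cv2.imwrite('pics/s2.png',s)
cv2.imwrite('pics/p2.png',cv2.resize(s[170:250,305:405],(800,640)[0:2],interpolation=2)[:600])
E
```

```text
[-15.19110452   5.08128865  12.07030313]
```

View pics/p2.png

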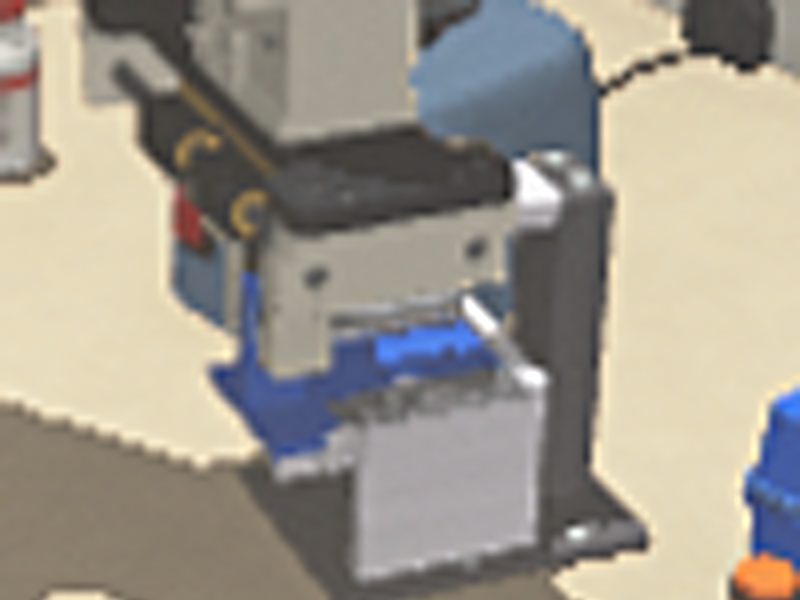

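The plate is in the slot under the lips and against the stop: push 15 N along +x, ledges carrying 12 N, and the TCP within 1 mm of the expected home. Releasing.

>>> apply_moves(
  steps=[
    {"translation": [0, 0, 0], "rotation": [0, 0, 0]},
    {"translation": [0, 0, 0.003], "rotation": [0, 0, 0]},
    {"translation": [0, 0, 0.003], "rotation": [0, 0, 0]},
    {"translation": [0, 0, 0.003], "rotation": [0, 0, 0]},
    {"translation": [0, 0, 0.003], "rotation": [0, 0, 0]},
    {"translation": [0, 0, 0.003], "rotation": [0, 0, 0]},
    {"translation": [0, 0, 0.003], "rotation": [0, 0, 0]},
    {"translation": [0, 0, 0.003], "rotation": [0, 0, 0]},
    {"translation": [0, 0, 0.003], "rotation": [0, 0, 0]},
    {"translation": [0, 0, 0.003], "rotation": [0, 0, 0]},
  ],
  jaw=-0.2,
)

```text
t: 11.18
eef_pos: [0.5959, 0.0578, 0.0845]
ee_rot: [-3.142, -0.0, 2.946]
force: [0.3, -0.6, -0.5]
width: 0.0523
gripper_force: 0.0
```

>>> apply_moves(
  steps=[
    {"translation": [0, 0, 0.02], "rotation": [0, 0, 0]},
    {"translation": [0, 0, 0.06], "rotation": [0, 0, 0]},
    {"translation": [0, 0, 0.12], "rotation": [0, 0, 0]},
    {"translation": [0, 0, 0.22], "rotation": [0, 0, 0]},
    {"translation": [0, 0, 0.34], "rotation": [0, 0, 0]},
    {"translation": [0, 0, 0.46], "rotation": [0, 0, 0]},
    {"translation": [0, 0, 0.58], "rotation": [0, 0, 0]},
    {"translation": [-0.05, -0.1, 0.68], "rotation": [0, 0, 0]},
    {"translation": [-0.08, -0.25, 0.7], "rotation": [0, 0, 0]},
    {"translation": [-0.12, -0.4, 0.7], "rotation": [0, 0, 0]},
  ],
)

```text
t: 12.02
eef_pos: [0.5669, -0.0425, 0.2636]
ee_rot: [3.14, 0.006, 2.949]
force: [1.6, -0.4, 0.6]
width: 0.0527
gripper_force: 0.0
```

>>> apply_moves(
  steps=[
    {"translation": [-0.04, -0.14, 0], "rotation": [0, 0, 0]},
    {"translation": [-0.07, -0.28, 0], "rotation": [0, 0, 0]},
    {"translation": [-0.1, -0.42, 0], "rotation": [0, 0, 0]},
    {"translation": [-0.13, -0.56, 0], "rotation": [0, 0, 0]},
    {"translation": [-0.16, -0.68, 0], "rotation": [0, 0, 0]},
    {"translation": [-0.19, -0.78, 0], "rotation": [0, 0, 0]},
    {"translation": [-0.214, -0.85, 0], "rotation": [0, 0, 0]},
    {"translation": [-0.214, -0.873, 0], "rotation": [0, 0, 0]},
    {"translation": [-0.214, -0.873, 0], "rotation": [0, 0, 0]},
    {"translation": [-0.214, -0.873, 0], "rotation": [0, 0, 0]},
  ],
  jaw=-1,
)

```text
t: 12.85
eef_pos: [0.5124, -0.2604, 0.2601]
ee_rot: [3.141, 0.001, 2.945]
force: [-0.3, 1.2, 0.3]
width: 0.0874
gripper_force: 0.0
```

```bash
python3 - <<'E'
from h import *
t=grab_frame('top'); s=grab_frame('side')
cv2.imwrite('pics/t3.png',t);cv2.imwrite('pics/s3.png',s)
print(get_state()['eef_pos'],get_state()['ee_rot'])
cv2.imwrite('pics/p3.png',np.hstack([cv2.resize(t[130:210,280:360],(400,400),interpolation=2),cv2.resize(s[210:290,350:430],(400,400),interpolation=2)]))
for A,c,p in blobs('side',s,(5,150,100),(18,255,255),(380,225,415,280)): print('rod',A,c,p.min(0),p.max(0))
E
```

```text
[ 0.51268513 -0.25967418  0.25989806] [3.14148171e+00 4.21941039e-04 2.94702434e+00]
rod 26 [400.30769231 242.34615385] [397 240] [404 244]
rod 139 [398.66906475 255.28057554] [395 246] [403 265]
rod 10 [397.3 267.2] [394 266] [400 268]
```

View pics/p3.png

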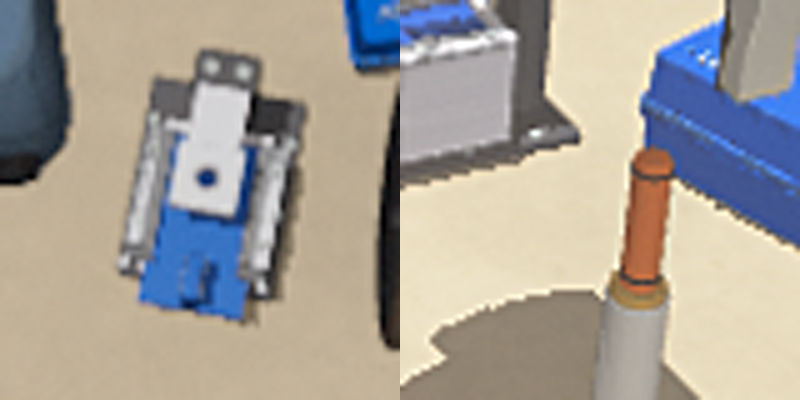

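The plate sits home (top view: tab at crop 195,285, hole under the guide at 207,178). The handle hangs undisturbed in the tube. Going down onto it.

>>> apply_moves(
  steps=[
    {"translation": [0, 0, -0.05], "rotation": [0, 0, 0]},
    {"translation": [0, 0, -0.1], "rotation": [0, 0, 0]},
    {"translation": [0, 0, -0.16], "rotation": [0, 0, 0]},
    {"translation": [0, 0, -0.22], "rotation": [0, 0, 0]},
    {"translation": [0, 0, -0.28], "rotation": [0, 0, 0]},
    {"translation": [0, 0, -0.34], "rotation": [0, 0, 0]},
    {"translation": [0, 0, -0.4], "rotation": [0, 0, 0]},
    {"translation": [0, 0, -0.432], "rotation": [0, 0, 0]},
    {"translation": [0, 0, -0.432], "rotation": [0, 0, 0]},
    {"translation": [0, 0, -0.432], "rotation": [0, 0, 0]},
  ],
)

```text
t: 13.78
eef_pos: [0.5127, -0.26, 0.1518]
ee_rot: [-3.141, -0.0, 2.947]
force: [0.7, -0.1, 0.5]
width: 0.0876
gripper_force: 0.0
```

>>> apply_moves(
  steps=[
    {"translation": [0, 0, 0], "rotation": [0, 0, 0]},
    {"translation": [0, 0, 0], "rotation": [0, 0, 0]},
    {"translation": [0, 0, 0], "rotation": [0, 0, 0]},
    {"translation": [0, 0, 0], "rotation": [0, 0, 0]},
    {"translation": [0, 0, 0], "rotation": [0, 0, 0]},
    {"translation": [0, 0, 0], "rotation": [0, 0, 0]},
    {"translation": [0, 0, 0], "rotation": [0, 0, 0]},
    {"translation": [0, 0, 0], "rotation": [0, 0, 0]},
    {"translation": [0, 0, 0], "rotation": [0, 0, 0]},
    {"translation": [0, 0, 0], "rotation": [0, 0, 0]},
  ],
  jaw=1,
  newtons=30,
)

```text
t: 14.62
eef_pos: [0.5123, -0.2605, 0.1516]
ee_rot: [-3.142, -0.0, 2.946]
force: [-0.1, -0.1, 0.3]
width: 0.0264
gripper_force: 0.0
```

>>> apply_moves(
  steps=[
    {"translation": [0, 0, 0], "rotation": [0, 0, 0]},
    {"translation": [0, 0, 0], "rotation": [0, 0, 0]},
    {"translation": [0, 0, 0], "rotation": [0, 0, 0]},
    {"translation": [0, 0, 0], "rotation": [0, 0, 0]},
    {"translation": [0, 0, 0], "rotation": [0, 0, 0]},
    {"translation": [0, 0, 0], "rotation": [0, 0, 0]},
    {"translation": [0, 0, 0], "rotation": [0, 0, 0]},
    {"translation": [0, 0, 0], "rotation": [0, 0, 0]},
    {"translation": [0, 0, 0.01], "rotation": [0, 0, 0]},
    {"translation": [0, 0, 0.02], "rotation": [0, 0, 0]},
  ],
)

```text
t: 15.45
eef_pos: [0.5122, -0.2605, 0.1566]
ee_rot: [-3.142, -0.0, 2.946]
force: [-0.0, -0.7, -1.5]
width: 0.0153
gripper_force: 30.0
```

>>> apply_moves(
  steps=[
    {"translation": [0, 0, 0.03], "rotation": [0, 0, 0]},
    {"translation": [0, 0, 0.08], "rotation": [0, 0, 0]},
    {"translation": [0, 0, 0.14], "rotation": [0, 0, 0]},
    {"translation": [0, 0, 0.21], "rotation": [0, 0, 0]},
    {"translation": [0, 0, 0.29], "rotation": [0, 0, 0]},
    {"translation": [0, 0, 0.37], "rotation": [0, 0, 0]},
    {"translation": [0, 0, 0.45], "rotation": [0, 0, 0]},
    {"translation": [0, 0, 0.52], "rotation": [0, 0, 0]},
    {"translation": [0, 0, 0.56], "rotation": [0, 0, 0]},
    {"translation": [0, 0, 0.56], "rotation": [0, 0, 0]},
  ],
)

```text
t: 16.28
eef_pos: [0.5133, -0.2609, 0.2996]
ee_rot: [-3.141, 0.005, 2.946]
force: [0.2, -0.9, -0.6]
width: 0.0152
gripper_force: 30.0
```

>>> apply_moves(
  steps=[
    {"translation": [0.02, 0.05, 0], "rotation": [0, 0, 0]},
    {"translation": [0.05, 0.13, 0], "rotation": [0, 0, 0]},
    {"translation": [0.09, 0.22, 0], "rotation": [0, 0, 0]},
    {"translation": [0.13, 0.32, 0], "rotation": [0, 0, 0]},
    {"translation": [0.18, 0.42, 0], "rotation": [0, 0, 0]},
    {"translation": [0.22, 0.52, 0], "rotation": [0, 0, 0]},
    {"translation": [0.26, 0.62, 0], "rotation": [0, 0, 0]},
    {"translation": [0.3, 0.72, 0], "rotation": [0, 0, 0]},
    {"translation": [0.34, 0.81, 0], "rotation": [0, 0, 0]},
    {"translation": [0.37, 0.88, 0], "rotation": [0, 0, 0]},
  ],
)

```text
t: 17.12
eef_pos: [0.6048, -0.038, 0.2948]
ee_rot: [-3.141, -0.002, 2.947]
force: [0.9, -0.7, -1.0]
width: 0.0157
gripper_force: 30.0
```

>>> apply_moves(
  steps=[
    {"translation": [0.03, 0.07, 0], "rotation": [0, 0, 0]},
    {"translation": [0.06, 0.14, 0], "rotation": [0, 0, 0]},
    {"translation": [0.09, 0.2, 0], "rotation": [0, 0, 0]},
    {"translation": [0.11, 0.26, 0], "rotation": [0, 0, 0]},
    {"translation": [0.13, 0.31, 0], "rotation": [0, 0, 0]},
    {"translation": [0.15, 0.34, 0], "rotation": [0, 0, 0]},
    {"translation": [0.153, 0.355, 0], "rotation": [0, 0, 0]},
    {"translation": [0.153, 0.355, 0], "rotation": [0, 0, 0]},
    {"translation": [0.153, 0.355, 0], "rotation": [0, 0, 0]},
    {"translation": [0.153, 0.355, 0], "rotation": [0, 0, 0]},
  ],
)

```text
t: 17.95
eef_pos: [0.6429, 0.0476, 0.2967]
ee_rot: [3.142, 0.0, 2.946]
force: [0.9, -0.1, -0.4]
width: 0.0153
gripper_force: 30.0
```

```bash
python3 - <<'E'
from h import *
s=grab_frame('side'); cv2.imwrite('pics/s4.png',s)
st=get_state(); print(st['eef_pos'],st['ee_rot'],st['width'])
p=st['eef_pos']; tip=[p[0],p[1],p[2]+.0188-.156]
u,v=proj('side',tip); print('tip exp',u,v,'guide',proj('side',[.6437,.0481,.135]),'collar',proj('side',[p[0],p[1],tip[2]+.12]))
a,b=int(u)-40,int(v)-45; print(a,b)
cv2.imwrite('pics/p4.png',cv2.resize(s[b:b+75,a:a+80],(640,600),interpolation=2))
E
```

```text
[0.64289    0.04755381 0.29682074] [3.14150639e+00 2.49625483e-04 2.94548591e+00] 0.015621865333186827
tip exp 356.8031807021085 186.9554578722909 guide [356.51966802 194.75726461] collar [358.8277248  145.63767074]
316 141
```

View pics/p4.png

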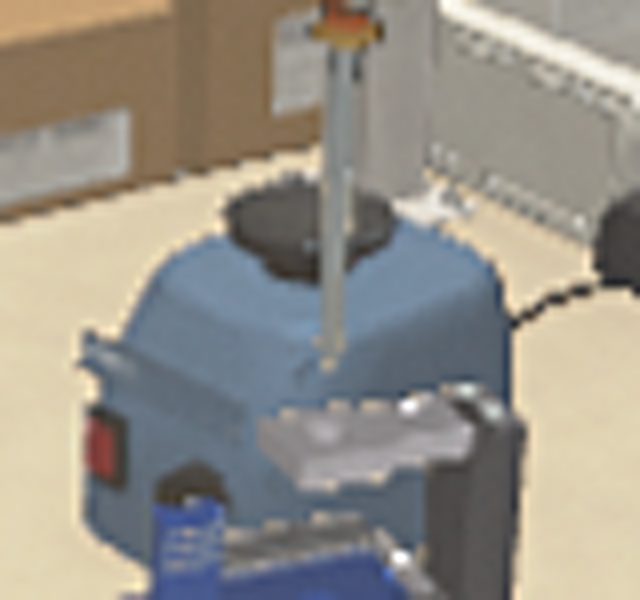

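The tip is at (356.7,186.3), against (356.8,187.0) expected, and the shaft is upright over the guide hole at about (356.4,194.7). Lowering.

>>> apply_moves(
  steps=[
    {"translation": [0.003, 0.002, -0.02], "rotation": [0, 0, 0]},
    {"translation": [0.003, 0.002, -0.04], "rotation": [0, 0, 0]},
    {"translation": [0.003, 0.002, -0.06], "rotation": [0, 0, 0]},
    {"translation": [0.003, 0.002, -0.08], "rotation": [0, 0, 0]},
    {"translation": [0.003, 0.002, -0.09], "rotation": [0, 0, 0]},
    {"translation": [0.003, 0.002, -0.1], "rotation": [0, 0, 0]},
    {"translation": [0.003, 0.002, -0.11], "rotation": [0, 0, 0]},
    {"translation": [0.003, 0.002, -0.12], "rotation": [0, 0, 0]},
    {"translation": [0.003, 0.002, -0.13], "rotation": [0, 0, 0]},
    {"translation": [0.003, 0.002, -0.14], "rotation": [0, 0, 0]},
  ],
)

```text
t: 18.83
eef_pos: [0.6438, 0.0488, 0.2614]
ee_rot: [3.142, 0.0, 2.946]
force: [-0.8, 0.7, -0.9]
width: 0.0149
gripper_force: 30.0
```

>>> apply_moves(
  steps=[
    {"translation": [0, 0, -0.014], "rotation": [0, 0, 0]},
    {"translation": [0, 0, -0.028], "rotation": [0, 0, 0]},
    {"translation": [0, 0, -0.042], "rotation": [0, 0, 0]},
    {"translation": [0, 0, -0.056], "rotation": [0, 0, 0]},
    {"translation": [0, 0, -0.07], "rotation": [0, 0, 0]},
    {"translation": [0, 0, -0.084], "rotation": [0, 0, 0]},
    {"translation": [0, 0, -0.098], "rotation": [0, 0, 0]},
    {"translation": [0, 0, -0.112], "rotation": [0, 0, 0]},
    {"translation": [0, 0, -0.126], "rotation": [0, 0, 0]},
    {"translation": [0, 0, -0.14], "rotation": [0, 0, 0]},
  ],
)

```text
t: 19.67
eef_pos: [0.6438, 0.0488, 0.2262]
ee_rot: [3.142, 0.0, 2.946]
force: [-0.2, 0.5, -0.6]
width: 0.0156
gripper_force: 30.0
```

>>> apply_moves(
  steps=[
    {"translation": [0, 0, -0.014], "rotation": [0, 0, 0]},
    {"translation": [0, 0, -0.028], "rotation": [0, 0, 0]},
    {"translation": [0, 0, -0.042], "rotation": [0, 0, 0]},
    {"translation": [0, 0, -0.056], "rotation": [0, 0, 0]},
    {"translation": [0, 0, -0.068], "rotation": [0, 0, 0]},
    {"translation": [0, 0, -0.078], "rotation": [0, 0, 0]},
    {"translation": [0, 0, -0.086], "rotation": [0, 0, 0]},
    {"translation": [0, 0, -0.094], "rotation": [0, 0, 0]},
    {"translation": [0, 0, -0.102], "rotation": [0, 0, 0]},
    {"translation": [0, 0, -0.108], "rotation": [0, 0, 0]},
  ],
)

```text
t: 20.5
eef_pos: [0.6438, 0.0488, 0.1994]
ee_rot: [3.142, -0.0, 2.946]
force: [-0.2, -0.2, 0.1]
width: 0.0157
gripper_force: 30.0
```

>>> apply_moves(
  steps=[
    {"translation": [0, 0, -0.01], "rotation": [0, 0, 0]},
    {"translation": [0, 0, -0.02], "rotation": [0, 0, 0]},
    {"translation": [0, 0, -0.032], "rotation": [0, 0, 0]},
    {"translation": [0, 0, -0.044], "rotation": [0, 0, 0]},
    {"translation": [0, 0, -0.056], "rotation": [0, 0, 0]},
    {"translation": [0, 0, -0.068], "rotation": [0, 0, 0]},
    {"translation": [0, 0, -0.078], "rotation": [0, 0, 0]},
    {"translation": [0, 0, -0.084], "rotation": [0, 0, 0]},
    {"translation": [0, 0, -0.088], "rotation": [0, 0, 0]},
    {"translation": [0, 0, -0.088], "rotation": [0, 0, 0]},
  ],
)

```text
t: 21.33
eef_pos: [0.6437, 0.0487, 0.1773]
ee_rot: [-3.141, -0.0, 2.946]
force: [-0.7, -0.6, -0.6]
width: 0.0157
gripper_force: 30.0
```

```bash
python3 - <<'E'
from h import *
s=grab_frame('side'); st=get_state(); p=st['eef_pos']; print(p,st['force'],st['width'])
print('collar exp',proj('side',[p[0],p[1],p[2]+.0188-.036]),'tip',proj('side',[p[0],p[1],.04]))
cv2.imwrite('pics/p5.png',cv2.resize(s[165:245,305:405],(750,600),interpolation=2))
E
```

```text
[0.64385439 0.04878214 0.17751471] [-0.49619171  0.59687747 -0.71730976] 0.015414885458281081
collar exp [356.82181788 186.48591619] tip [354.95087824 223.72436407]
```

View pics/p5.png

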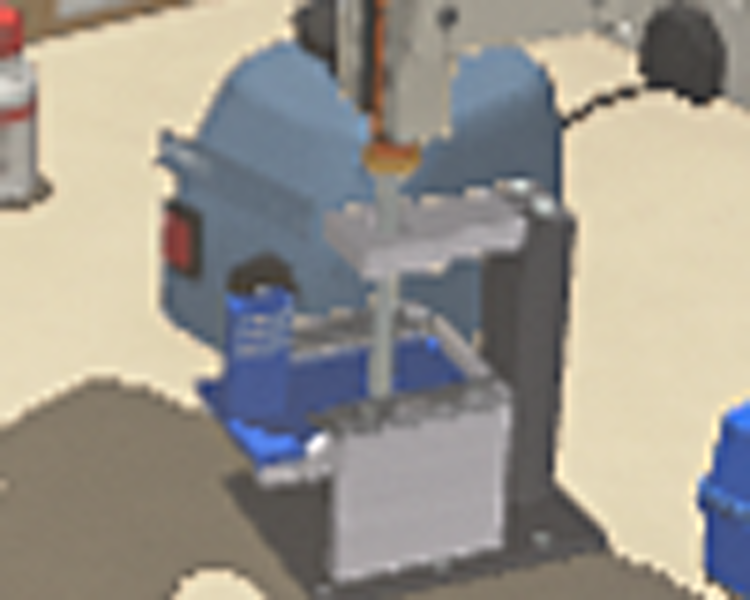

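The rod passes through the guide at (356.5,194) and the plate at (355.5,217). The collar is at (356.8,187), clear above the guide, and there is no contact force. Handing in.

```bash
python3 -c "
from station import *
print(job_done())"
```

```text
the job is handed in; nothing more can be done
None
```

The job is handed in at about 21 s: the plate was pushed against the back stop and released, and the rod is held upright by its handle through the guide and plate, with its tip about 2 cm below the plate and its collar about 2.5 cm above the guide.

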